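Put a rinsed pipette on the air dryer

ROBOT

A 6-joint arm with a two-finger parallel gripper is mounted at the origin on a cart in front of the work surface, level with it; the furniture and walls round the work are solid. World frame = base frame: x ahead of the robot, y to its left, z up, the work surface at z = 0. Lengths are in m, angles in rad, forces in N, time in s.
With the tool pointing down it reaches from about 0.4 to 0.825 m from the base axis. Payload 7 kg.
Tool frame: the origin (TCP) lies at the centre of the arm's flange, where the gripper is bolted on; the fingertips stand 178 mm ahead of it and the grasp point (between the pads) lies ahead of it (tcp_to_grasp is the z of the grasp point in the tool frame, in m); z points along the fingers, x is the direction in which the jaws open and shut, and the axes are right-handed (so a half turn about z gives the same grasp; the last joint's range is limited). The gripper opens to 88 mm and grips with 3 to 60 N. Pads are 19 mm wide; open, the fingers measure 130 mm over their backs; the gripper's body (78 mm by 193 mm) begins 47 mm behind the grasp point.
Start: joints at [-0.882, 0.359, 0.012, 0, -1.224, -0.288], TCP at [0.263, -0.621, 0.405] pointing down, gripper open.
Joint ranges: [-3.07, 3.07], [-1.43, 2.12], [-1.02, 1.25], [-3.03, 1.67], [-3.05, -0], [-3.03, 3.03]. Speed limits (rad/s): [2.39, 2.39, 3.01, 3.14, 3.14, 3.14].

INTERFACE

Orientations are given as [roll, pitch, yaw] about the fixed x, y, z axes, in that order (R = Rz(yaw) Ry(pitch) Rx(roll)).
In Python, from station import get_state, grab_frame, job_done, tcp_to_grasp gives the robot as it stands.
- The arm moves only by the tool drive_tool, never from a script. Its argument "moves" is a list of rows, each a list of 7 numbers: the shift along the tool's x, y, z in mm, then the turn, a rotation vector about the tool's x, y, z in degrees, then the closure, from -1 (fully open) to 1 (shut), so that 0 is half open. In form: [[dx, dy, dz, ax, ay, az, claw], ...]. A call has 1 to 12 rows; each row is the pose to reach, as a shift and turn from the pose commanded when the call began, along the tool's axes at that moment; what a row does not reach only later rows make up. A row lasts 1/8 s, in which the tool goes at most 62.5 mm and 10.7 degrees, less where a joint would pass 70% of its speed; a pose out of reach is approached as far as the arm can. A call with a gripper value outside its range is refused whole. The fingers move at their own pace and stop on an object; "grip_force" is the grip in N (left out, the last holds). Time passes only in rows, so rows that repeat a pose let the fingers close. It gives the time, the measured TCP pose, the force and the opening at its end, in the units of the state.
- get_state(): the state, without advancing time (a new reading comes with each control period).
- grab_frame(name): name is "scene" or "top" or "wrist"; returns a dict with "img" (384x512x3 uint8, red, green, blue), "range_z" (384x512 float32, m along the optical axis (not along the pixel's ray), 0 where there is no reading), "fovy" (degrees; the focal length in pixels is half the picture's height over the tangent of half this angle, whatever the lens; pixels are square), "cx", "cy" (the principal point, pixels), "rvec" (rotation vector, rad) and "tvec" (3), from world to camera coordinates, as OpenCV has them. Camera axes: x right, y down, z forward; pixel columns grow to the right and rows downward; lengths in m; the calibration is good to about 2 mm. A picture is of the moment at which its call begins.
- job_done(): hands the job in, once; it reports no verdict.
The state is a dict: "t": time; "q": joint angles; "qd": joint speeds; "joint_efforts": joint torques, N m; "eef_pos": TCP position; "ee_rot": TCP orientation; "force": force on the tool from outside, world axes, zero at the start; "moment": the same for the moment, N m; "width": finger opening in m.
Only numpy, scipy, OpenCV 4.12 (cv2) and the standard library are available. Lean on these libraries where they do the work, as an engineer would, in place of code of your own. Each camera call takes 0.05 s, during which the arm holds its last target. There are 200 camera calls.

TASK

One drying tube of the little air manifold is empty, and its push-and-turn cock was left open, so it is blowing. Shut that cock until it catches, gently lower the pipette that leans in the rinsing jar into the empty tube, tip down, and let go; then turn the same cock fully open again until it catches. Leave the two pipettes that are already drying, their cocks, the jar and the other things on the bench as they are.

Things in the scene. Friction and masses are not known exactly. Their poses are not given: they have to be found in the camera images.
- dryer: air manifold: grey base plate 200 x 450 x 10 mm, aluminium block 38 x 430 mm along its front (top 46 mm above the bench), pressure gauge at its right end (top 107 mm). Origin on the bench under the block's middle; y along the block to the left, x away from the robot. Carries three equal stations 130 mm apart, in any order: each a cock on the block and, 100 mm behind it, an upright drying tube
- station_a: the drying station whose tube is empty (the other two hold pipettes). Origin on the bench under the cock's axis; x points from the cock to its tube
- tube_a_mouth (a point): centre of the mouth of the empty aluminium drying tube, 110 mm above the bench; tube bore 20 mm, widening to 27 mm in the topmost 12 mm, inner floor 94 mm below this point, outside diameter 26 mm (33 mm at the mouth); z points up, out of the tube
- cock_a_axis (a point): point on the upright turning axis of the empty station's cock, at mid height of its lever (96 mm above the bench)
- lever_a (a point): grip point of that cock's lever: mid height, 58 mm from the axis. The dark steel lever is 11.5 mm thick, 18 mm high (87 to 105 mm above the bench) and reaches from a 27 mm wide hub to 82 mm from the axis; its round end is 15 mm thick. Free room below it down to the block (46 mm above the bench)
- cock_a (a joint): turn of that cock, rad: 0 = open, lever pointing from the axis to the station's -x (at the robot); 1.571 = closed, lever to the station's +y (left), clockwise from above. A catch locks the lever at both stops: press the lever down to turn it; it springs up and catches again only within about 3 degrees of a stop, so turn until the stop is felt
- push_a (a joint): how far that lever is pressed down, m: 0 = up (caught, if at a stop), 0.007 = bottom. The catch lets go at about 0.0055; the spring takes about 4 N to start and 9 N at the bottom. Between the stops a released lever stays down at about 0.0055
- pipette: the loose white pipette to be dried: 230 mm long, stem 7 mm thick, bulb 14 mm thick and 54 mm long at the top. It starts leaning about 13 degrees in the rinsing jar. Origin at the tip end, z along the pipette towards the bulb
- pipette_bulb (a point): middle of that pipette's bulb, 25 mm below its top end
- pipette_tip (a point): tip of that pipette
- rinse_jar: narrow stainless jar, 100 mm high, bore 31 mm, outside 37 mm (41 mm at the rim), foot 68 mm wide; inner floor 6 mm above the bench. Origin in the middle of its underside
- pipette_b: pipette drying in another tube, same kind and size; top about 247 mm above the bench. Origin at its tip, z towards the bulb. Not to be touched
- pipette_c: pipette drying in the third tube, likewise
- pipette_b_bulb (a point): middle of the bulb of pipette_b
- pipette_c_bulb (a point): middle of the bulb of pipette_c
- cock_b (a joint): turn of the cock in front of pipette_b, same make as cock_a, stays open (0)
- cock_c (a joint): turn of the cock in front of pipette_c, stays open (0)
- push_b (a joint): how far the lever of cock_b is pressed down, m; 0 = up
- push_c (a joint): how far the lever of cock_c is pressed down, m; 0 = up
- bottle_1: loose amber dropper bottle, 39 mm wide, 104 mm high, bystander; origin in the middle of its underside
- plate: loose white porcelain spot plate, 119 x 89 x 12 mm, bystander; origin in the middle of its underside
- rod: loose steel stirring rod, 163 x 12 x 4 mm, lying on the bench in front of the dryer, bystander; origin in the middle of its underside, x along it
- tweezers: loose tweezers, 104 x 15 x 10 mm, lying on the bench in front, bystander; origin in the middle of their underside, y along them
Mind the look-alikes: they are no part of the job. Leave any black look-alike of the rinse_jar alone.

How it is judged:
By the outcome, as a careful person would: the job done as asked, in the order asked, and still so for the second after the job is handed in, with the robot touching nothing.
It also fails if it takes over 72 s, if anything falls off the work surface, if the arm or the gripper's body presses on something with over 40 N, if the wrist force passes 120 N, or if a joint passes its speed limit or range.

## Working session

There is one attempt and no reset: what is moved stays moved. The work goes in short steps, Python scripts to look and compute and a tool call to move; the robot and the scene stay as the last step left them, time stands still between calls to the robot, and variables do not carry over. Pictures are saved under pics/ and viewed, about 8 in all and at most 12, crops included, and the job is handed in when it is done.

Besides the shell and the picture viewer there is one more tool, called after "Emit:" as name(argument=value, ...) on one line, values as JSON. drive_tool: Moves the arm, as the interface text tells. Its arguments: {"type":"object","properties":{"moves":{"type":"array"},"grip_force":{"type":"number"}},"required":["moves"]}

```bash
mkdir -p pics; ls
cat > h.py <<'E'
import numpy as np, cv2, pickle
from station import get_state, grab_frame, job_done, tcp_to_grasp
def grab(n,fn=None):
    f=grab_frame(n); pickle.dump(f,open(n+'.pkl','wb'))
    if fn: cv2.imwrite('pics/'+fn,f['img'][:,:,::-1])
    return f
def load(n): return pickle.load(open(n+'.pkl','rb'))
def K(f):
    F=f['img'].shape[0]/2/np.tan(np.radians(f['fovy'])/2); return F
def ray(f,u,v):
    R=cv2.Rodrigues(np.array(f['rvec'],float))[0]; t=np.array(f['tvec'],float).ravel()
    F=K(f); d=R.T@np.array([(u-f['cx'])/F,(v-f['cy'])/F,1]); return -R.T@t,d
def onz(f,u,v,z):
    o,d=ray(f,u,v); return o+d*(z-o[2])/d[2]
def pts(f):
    R=cv2.Rodrigues(np.array(f['rvec'],float))[0]; t=np.array(f['tvec'],float).ravel(); F=K(f)
    v,u=np.mgrid[:f['img'].shape[0],:f['img'].shape[1]]; z=f['range_z'].astype(float)
    P=np.stack([(u-f['cx'])/F*z,(v-f['cy'])/F*z,z],-1); W=(P-t)@R; W[z<=0]=np.nan; return W
def proj(f,p):
    R=cv2.Rodrigues(np.array(f['rvec'],float))[0]; q=R@np.array(p)+np.array(f['tvec'],float).ravel(); F=K(f)
    return q[:2]/q[2]*F+[f['cx'],f['cy']]
E
python3 - <<'E'
from h import *
s=get_state(); print(s['t'],s['eef_pos'],s['ee_rot'],s['width'],tcp_to_grasp)
for n in('scene','top'):
    f=grab(n,n+'1.png'); print(n,f['fovy'],f['cx'],f['cy'],ray(f,256,192))
a=cv2.imread('pics/scene1.png');b=cv2.imread('pics/top1.png')
E
```

```text
pics
0.0 [ 0.26329423 -0.62130734  0.40372992] [-3.14145974e+00 -1.66291162e-03  1.97150577e+00] 0.08744235602080952 0.1593
scene 53.65546031841519 252.13614135061965 192.5721066308146 (array([-0.26339678, -0.33634854,  0.59837755]), array([ 0.79256703,  0.39426067, -0.46529763]))
top 43.219349052007985 257.47216863243347 188.9830934468813 (array([0.33464448, 0.0511746 , 1.30319491]), array([ 0.13704127, -0.01947828, -0.99039803]))
```

View pics/scene1.png

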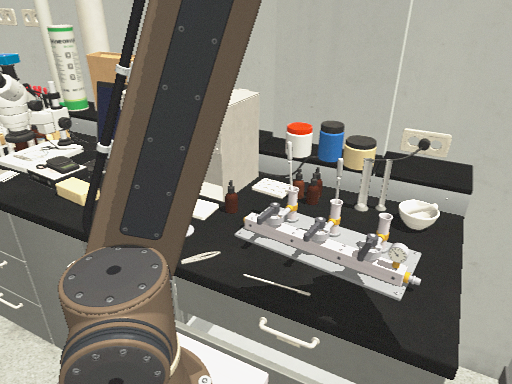

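View pics/top1.png

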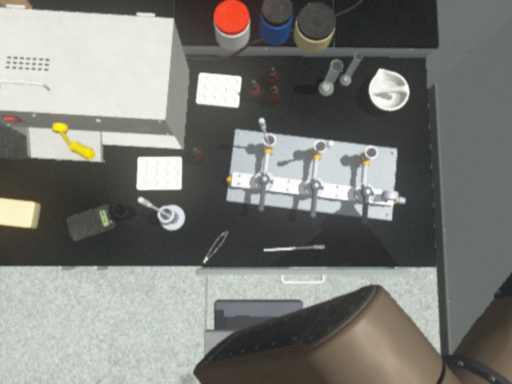

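Top view: the stations' tubes are at (269,141), (319,148) and (370,153). The first two hold pipettes and the rightmost looks empty. The steel jar is at (172,217) with the pipette's bulb at (141,200), and the black look-alike is at (122,212). I'll confirm with an enlarged crop and measure.

Run:
```python
from h import *
f=load('top'); a=f['img'][:,:,::-1]; s=load('scene')['img'][:,:,::-1]
c1=cv2.resize(a[185:240,100:200],(800,440)[::1],interpolation=cv2.INTER_CUBIC)[:,:]
c1=cv2.resize(a[180:240,105:195],(396,264),interpolation=cv2.INTER_CUBIC)
c2=cv2.resize(a[125:225,225:410],(0,0),fx=4.2,fy=4.2,interpolation=cv2.INTER_CUBIC)[:, :790]
c3=cv2.resize(s[140:290,230:430],(396,297),interpolation=cv2.INTER_CUBIC)[:264]
cv2.imwrite('pics/c1.png',np.vstack([np.hstack([c1,c3])[:180+84,:c2.shape[1]] if c2.shape[1]<=792 else 0, c2])[:600]) if c2.shape[1]<=792 else print(c2.shape)
W=pts(f)
def med(u,v,r=1):
    return np.nanmedian(W[v-r:v+r+1,u-r:u+r+1].reshape(-1,3),0).round(4)
for n,(u,v) in dict(tubeR=(370,153),tubeM=(319,148),tubeL=(269,141),levR=(366,207),hubR=(365,188),hubM=(315,180),hubL=(264,172),jar=(172,217),bulb=(141,200)).items(): print(n,med(u,v),onz(f,u,v,.11 if 'tube' in n else .1).round(3))
# heights map regions
H=W[...,2]
np.set_printoptions(linewidth=250)
print((H[193:235:2,130:190:2]*1000).round(0).astype(int))
```

```text
tubeR [ 0.61   -0.2712  0.0694] [ 0.601 -0.26   0.11 ]
tubeM [ 0.6147 -0.1333  0.0912] [ 0.613 -0.131  0.11 ]
tubeL [ 0.6433 -0.0078  0.0612] [ 0.63  -0.005  0.11 ]
levR [ 0.4637 -0.2475  0.1044] [ 0.464 -0.249  0.1  ]
hubR [ 0.5115 -0.2456  0.1073] [ 0.512 -0.247  0.1  ]
hubM [ 0.5314 -0.1214  0.1058] [ 0.532 -0.121  0.1  ]
hubL [0.5563 0.0066 0.0771] [0.552 0.007 0.1  ]
jar [0.4378 0.2362 0.1008] [0.438 0.236 0.1  ]
bulb [0.4639 0.2862 0.2271] [0.48  0.314 0.1  ]
[[  0  -3   0   4   5  -1   2   3   3   2  -2   6   0   0   0   2   0  -2  -2   5   3   3   4   1   4   5   6  -3   4  -1]
 [  4  -3   3  -1   4  -2   3  -2  -1   4   6   4  -1   1   3  -3   3  -4  -1   0   4   3  -1  -2  -2   3   1   1   3  -2]
 [  3  -2   1   0   2 228 227   2   0   0   3   2   1  -2   6  -5   4   5  -1   2   1   1  -3   1   3   0   4   0  -4   4]
 [  5   0  -2   2 230 231 226 221 208   0   1   4   1   0   1  -2   2   0   4   1   0  -1  -1  -2   0   1   4   0  -2   0]
 [ -1  10  -1  -3   0 229 227 219 211 193  -1  -2   0   3   4   6  -1   1   5   5   2   2   2  -3   2  -2   4   5   3  -1]
 [  4   8   0  
[... 1253 characters left out ...]
  2   1   0  -1  -4  -3   3   7   7   7   5  33  16  11   4   9   8  10   1  -3  -3]
 [  4  -1   3  -1  -1  -1   4  -1   3   2   5   1  -2  -4   4   1   6   9   5  12   1   6   7   2   4   5   2   4   4   5]
 [  3   2  -2   2   5  -5  -4  -1   4   1   2   2  -3   2  -3   0   2  -2   0   5   5   5   5   5   2  -1   0   3   1   1]
 [  1   1   1   2   5  -1   4  -1   8   5   4   5   6   0   4   1   1  -3  -1   2   4   9   2  -2   7   0   5  -3  -5   2]
 [  1   0  -3   1   0   2   1  -3   0  -1  -1   0   1   3  -3   0  -1   2   0  -1   5   3  -2   4  -6  -2   7  -2   2   3]
 [ -2   5   5   9  -1   7   2  -1  -1   1   1  -2  -2  -4  -1  -4   1   1   5  -2  -1   5   0   1  -1  -1   4   2  -1   2]]
```

View pics/c1.png

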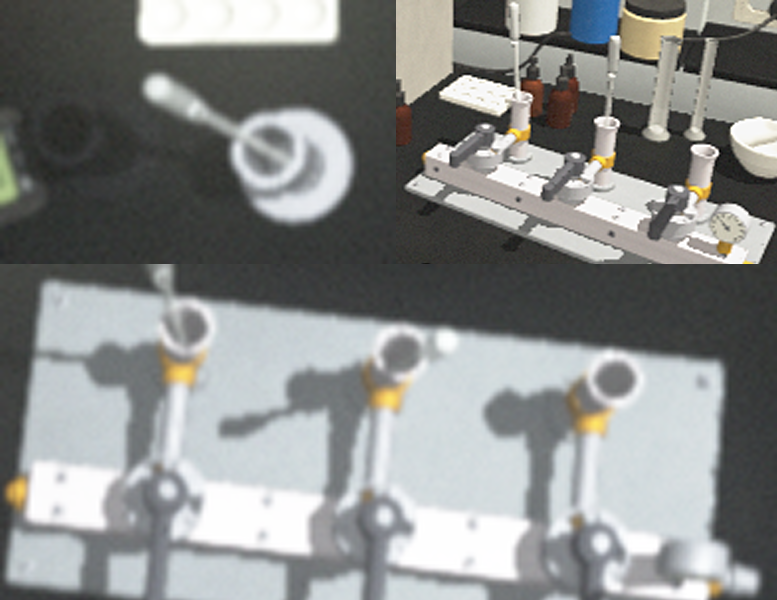

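The right station has the only empty tube, so it is station_a. The loose pipette is in the steel jar, not the black look-alike. In the crop, tube R is at (614,379), hub R at (600,545), tube M at (401,352) and hub M at (386,518).

Run:
```python
from h import *
f=load('top')
cv=lambda u,v:(u/4.2+225,(v-264)/4.2+125)
T=[onz(f,*cv(*p),.11) for p in((186,329),(401,352),(614,379))]
Hb=[onz(f,*cv(*p),.106) for p in((166,493),(386,518),(600,545))]
for t,h in zip(T,Hb): print(t.round(4),h.round(4),np.linalg.norm((t-h)[:2]).round(4),np.degrees(np.arctan2(*(t-h)[1::-1])).round(1))
print([np.linalg.norm(T[i+1]-T[i]).round(4) for i in(0,1)], np.degrees(np.arctan2(*(T[0]-T[2])[1::-1])))
W=pts(f)
# bulbs: high pts
m=(W[...,2]>.12)&(W[...,2]<.26)&(W[...,0]<.75)&(W[...,0]>.3)
n,l,st,c=cv2.connectedComponentsWithStats(m.astype(np.uint8))
for i in range(1,n):
    if st[i,4]>15:
        P=W[l==i]; 
        hi=P[P[:,2]>np.percentile(P[:,2],85)].mean(0); lo=P[P[:,2]<np.percentile(P[:,2],15)].mean(0)
        print(c[i].round(),st[i,4],hi.round(3),lo.round(3),P[:,2].max().round(3))
s=get_state();
```

```text
[ 0.6313 -0.0057  0.11  ] [0.5319 0.0063 0.106 ] 0.1001 -6.9
[ 0.6179 -0.1352  0.11  ] [ 0.5174 -0.125   0.106 ] 0.101 -5.8
[ 0.6021 -0.2636  0.11  ] [ 0.5017 -0.2529  0.106 ] 0.101 -6.1
[np.float64(0.1302), np.float64(0.1294)] 83.5521208438274
[ 93. 126.] 3178 [0.641 0.379 0.251] [0.629 0.494 0.124] 0.26
[263. 126.] 87 [0.646 0.019 0.244] [0.638 0.005 0.139] 0.247
[328. 144.] 62 [ 0.594 -0.139  0.245] [ 0.605 -0.134  0.151] 0.25
[147. 203.] 107 [0.466 0.288 0.23 ] [0.455 0.266 0.134] 0.234
```

```bash
cat >> h.py <<'E'
from scipy.spatial.transform import Rotation as Ro
CK=np.array([.5017,-.2529]); TB=np.array([.6021,-.2636]); YAW=-6.4
def down(yaw): return Ro.from_euler('xyz',[180,0,yaw],degrees=True)
def cur():
    s=get_state(); return np.array(s['eef_pos']),Ro.from_euler('xyz',s['ee_rot']),s
def goto(g,R=None):
    """row for grasp point at g (world) with rotation R"""
    p,R0,s=cur(); R=R or R0
    tcp=np.array(g)-R.apply([0,0,tcp_to_grasp])
    return np.r_[R0.inv().apply(tcp-p)*1000,(R0.inv()*R).as_rotvec(degrees=True)].round(1)
def levpt(q,r,z): # q deg, 0 open
    a=np.radians(YAW+180-q); return np.r_[CK+r*np.array([np.cos(a),np.sin(a)]),z]
E
python3 - <<'E'
from h import *
f=grab('wrist','w1.png')
p,R,s=cur(); o,d=ray(f,f['cx'],f['cy']); print('cam in tool',R.inv().apply(o-p).round(3),R.inv().apply(d).round(3),f['fovy'])
for y in (83.6,263.6): print(y,goto(levpt(0,52,.2)if 0 else levpt(0,.052,.2),down(y)))
E
```

```text
cam in tool [-0.    -0.077  0.02 ] [0.    0.287 0.958] 71.87469529607053
83.6 [ 2.717e+02  3.179e+02  4.490e+01 -0.000e+00 -1.000e-01  2.940e+01]
263.6 [ 2.717e+02  3.179e+02  4.490e+01  1.000e-01 -0.000e+00 -1.506e+02]
```

Emit:
drive_tool(moves=[[60, 70, 0, 0, 0, -10, -1], [120, 140, 0, 0, 0, -20, -1], [180, 210, 0, 0, 0, -30, -1], [225, 265, 0, 0, 0, -40, -1], [255, 300, 20, 0, 0, -50, 0], [272, 318, 45, 0, 0, -60, 0], [272, 318, 45, 0, 0, -70, 0], [272, 318, 45, 0, 0, -80, 0], [272, 318, 45, 0, 0, -90, 0], [272, 318, 45, 0, 0, -100, 0], [272, 318, 45, 0, 0, -110, 0], [272, 318, 45, 0, 0, -120, 0]], grip_force=40)

```text
t: 1.65
eef_pos: [0.4499, -0.2469, 0.3595]
ee_rot: [3.141, -0.0, -2.211]
force: [-0.4, 0.6, -0.1]
width: 0.0435
```

Emit:
drive_tool(moves=[[0, 0, 0, 0, 0, -10, 0], [0, 0, 0, 0, 0, -20, 0], [0, 0, 0, 0, 0, -30, 0], [0, 0, 0, 0, 0, -30.6, 0], [0, 0, 0, 0, 0, -30.6, 0]])

```text
t: 2.28
eef_pos: [0.45, -0.247, 0.3596]
ee_rot: [3.141, 0.0, -1.687]
force: [-0.3, -0.9, -0.5]
width: 0.0437
```

Run:
```python
from h import *
f=grab('wrist','w2.png'); p,R,s=cur(); print(s['t'],s['q'],s['ee_rot'],s['force'],s['width'],(p+R.apply([0,0,tcp_to_grasp])).round(4))
for r in (0,.082): print('pred px',proj(f,levpt(0,r,.105)).round(1))
print('tube',proj(f,np.r_[TB,.11]).round(1)); print(goto(levpt(0,.052,.096),down(263.6)))
```

```text
2.325 [-1.19032027e-01  1.28450737e-01 -4.05393299e-01 -2.99307929e-05
 -1.03710398e+00  1.57442148e+00] [ 3.14144106e+00  2.63158680e-05 -1.68621843e+00] [ 0.65870684 -0.86086947 -0.77812984] 0.04372006832267478 [ 0.45   -0.247   0.2003]
pred px [255.9 143.4]
pred px [256.4 229.3]
tube [254.5   7.9]
[ 1.000e-01 -1.000e-01  1.043e+02  0.000e+00  0.000e+00 -2.000e-01]
```

View pics/w2.png

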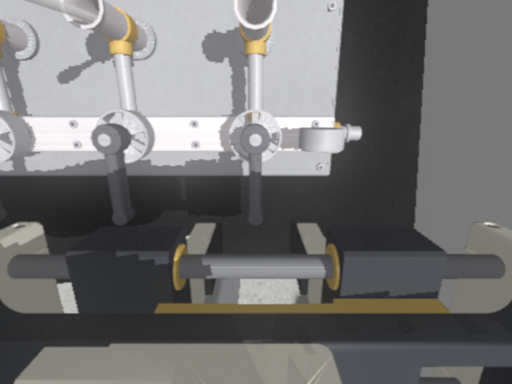

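The wrist view shows hub A at (255,140) and its lever down to (256,222), centred between the fingers at x 205 and 310. Tube A's mouth is at about (257,8). This agrees with the prediction to about 3 mm. Next: descend and grip.

Emit:
drive_tool(moves=[[0, 0, 30, 0, 0, 0, 0], [0, 0, 60, 0, 0, 0, 0], [0, 0, 85, 0, 0, 0, 0], [0, 0, 100, 0, 0, 0, 0], [0, 0, 104, 0, 0, 0, 0], [0, 0, 104, 0, 0, 0, 1], [0, 0, 104, 0, 0, 0, 1], [0, 0, 104, 0, 0, 0, 1], [0, 0, 104, 0, 0, 0, 1], [0, 0, 104, 0, 0, 0, 1]], grip_force=40)

```text
t: 3.58
eef_pos: [0.4502, -0.2466, 0.2561]
ee_rot: [-3.141, 0.001, -1.683]
force: [-0.4, 4.7, 4.3]
width: 0.0112
```

Emit:
drive_tool(moves=[[0, 0, 3, 0, 0, 0, 1], [0, 0, 6, 0, 0, 0, 1], [0, 0, 7.5, 0, 0, 0, 1], [0, 0, 7.5, 0, 0, 0, 1]])

```text
t: 4.08
eef_pos: [0.4501, -0.2466, 0.2491]
ee_rot: [-3.141, 0.0, -1.683]
force: [-2.4, 6.3, 10.4]
width: 0.0113
```

Run:
```python
from h import *
p,R,s=cur(); print(s['t'],s['q'].round(3),s['force'].round(2),s['moment'].round(2),s['width'],(p+R.apply([0,0,tcp_to_grasp])).round(4))
c=np.array([.503,-.2529]); g=(p+R.apply([0,0,tcp_to_grasp])); d=g[:2]-c[:2]
for a in (10,20,30,40,50,60,70,80,90,93,94):
    Q=Ro.from_euler('z',-a,degrees=True); print(a,goto(np.r_[c,g[2]]+Q.apply(np.r_[d,0]),Q*R))
```

```text
4.075 [-0.118  0.256 -0.542 -0.    -0.772  1.577] [-2.42  6.29 10.45] [ 2.2   0.96 -0.05] 0.01131260939766002 [ 0.4503 -0.2466  0.0898]
10 [-9.2 -0.9  0.   0.   0.  10. ]
20 [-18.2  -3.3   0.    0.    0.   20. ]
30 [-26.6  -7.3   0.    0.    0.   30. ]
40 [-34.1 -12.7   0.    0.    0.   40. ]
50 [-40.6 -19.3   0.    0.    0.   50. ]
60 [-45.9 -26.9   0.    0.    0.   60. ]
70 [-49.8 -35.3   0.    0.    0.1  70. ]
80 [-52.1 -44.3   0.1   0.    0.1  80. ]
90 [-52.9 -53.6   0.1   0.    0.1  90. ]
93 [-52.8 -56.4   0.1   0.    0.1  93. ]
94 [-52.7 -57.3   0.1   0.    0.1  94. ]
```

Emit:
drive_tool(moves=[[-4.6, -0.2, 0, 0, 0, 5, 1], [-9.2, -0.9, 0, 0, 0, 10, 1], [-13.8, -1.9, 0, 0, 0, 15, 1], [-18.2, -3.3, 0, 0, 0, 20, 1], [-22.5, -5.1, 0, 0, 0, 25, 1], [-26.6, -7.3, 0, 0, 0, 30, 1], [-30.5, -9.9, 0, 0, 0, 35, 1], [-34.1, -12.7, 0, 0, 0, 40, 1], [-34.1, -12.7, 0, 0, 0, 40, 1]])

```text
t: 5.2
eef_pos: [0.4666, -0.2136, 0.2491]
ee_rot: [3.142, 0.001, -2.382]
force: [-3.8, 9.9, 12.5]
width: 0.0113
```

Run:
```python
from h import *
p,R,s=cur(); print(s['t'],s['q'].round(3),s['force'].round(2),s['moment'].round(2),s['width'],(p+R.apply([0,0,tcp_to_grasp])).round(4),np.degrees(s['ee_rot']))
c=np.array([.503,-.2529]); g=np.r_[.4503,-.2466,.0895]; d=g[:2]-c[:2]
R0=down(np.degrees(-1.683))
for a in (50,60,70,80,85,90,92,94):
    Q=Ro.from_euler('z',-a,degrees=True); print(a,goto(np.r_[c,g[2]]+Q.apply(np.r_[d,0]),Q*R0))
```

```text
5.2 [-0.047  0.256 -0.541 -0.001 -0.773  0.807] [-3.83  9.91 12.5 ] [3.67 1.45 0.2 ] 0.011348757239420096 [ 0.4667 -0.2135  0.0898] [ 1.79995357e+02  5.94913648e-02 -1.36455545e+02]
50 [-8.8 -1.3  0.4  0.   0.1 10. ]
60 [-17.8  -3.8   0.4   0.    0.1  20. ]
70 [-26.1  -7.8   0.4   0.    0.1  30. ]
80 [-33.7 -13.1   0.4   0.    0.1  40. ]
85 [-37.1 -16.3   0.4   0.    0.1  45. ]
90 [-40.2 -19.7   0.4   0.    0.1  50. ]
92 [-41.3 -21.1   0.4   0.    0.1  52. ]
94 [-42.4 -22.6   0.4   0.    0.1  54. ]
```

Emit:
drive_tool(moves=[[-4.4, -0.5, 0, 0, 0, 5, 1], [-8.8, -1.3, 0.2, 0, 0, 10, 1], [-13.3, -2.4, 0.2, 0, 0, 15, 1], [-17.8, -3.8, 0.2, 0, 0, 20, 1], [-22, -5.6, 0.2, 0, 0, 25, 1], [-26.1, -7.8, 0.2, 0, 0, 30, 1], [-30, -10.3, 0.2, 0, 0, 35, 1], [-33.7, -13.1, 0.2, 0, 0, 40, 1], [-37.1, -16.3, 0.2, 0, 0, 45, 1], [-40.2, -19.7, 0.2, 0, 0, 50, 1], [-41.8, -21.8, 0.2, 0, 0, 53, 1], [-41.8, -21.8, 0.2, 0, 0, 53, 1]])

```text
t: 6.7
eef_pos: [0.5116, -0.1995, 0.2492]
ee_rot: [3.139, -0.001, 2.978]
force: [-6.9, 20.2, 19.3]
width: 0.0114
```

Run:
```python
from h import *
p,R,s=cur(); print(s['t'],s['q'].round(3),s['force'].round(2),s['moment'].round(2),s['width'],(p+R.apply([0,0,tcp_to_grasp])).round(4),np.degrees(s['ee_rot']))
```

```text
6.7 [-0.016  0.308 -0.462 -0.003 -0.802 -0.146] [-6.85 20.19 19.35] [7.26 2.68 0.59] 0.011376451069734604 [ 0.5115 -0.1992  0.0899] [ 1.79874959e+02 -3.37226330e-02  1.70613228e+02]
```

Emit:
drive_tool(moves=[[0, 0, -2, 0, 0, 0, 1], [0, 0, -4, 0, 0, 0, 1], [0, 0, -6, 0, 0, 0, 1], [0, 0, -7.5, 0, 0, 0, 1], [0, 0, -7.5, 0, 0, 0, 1]])

```text
t: 7.32
eef_pos: [0.5113, -0.1997, 0.2554]
ee_rot: [3.139, -0.001, 2.978]
force: [-2.3, 15.9, 5.4]
width: 0.0115
```

Emit:
drive_tool(moves=[[0, 0, 0, 0, 0, 0, 0], [0, 0, 0, 0, 0, 0, 0], [0, 0, 0, 0, 0, 0, 0], [0, 0, 0, 0, 0, 0, 0], [0, 0, -15, 0, 0, 0, 0], [0, 0, -40, 0, 0, 0, 0], [0, 0, -80, 0, 0, 0, 0], [0, 0, -120, 0, 0, 0, 0], [0, 0, -150, 0, 0, 0, 0], [0, 0, -150, 0, 0, 0, 0]])

```text
t: 8.57
eef_pos: [0.5121, -0.2018, 0.4094]
ee_rot: [3.141, 0.006, 2.977]
force: [-1.2, -0.5, -0.3]
width: 0.0439
```

Run:
```python
from h import *
p,R,s=cur(); print(s['t'],s['force'].round(2),s['moment'].round(2),s['width'])
f=grab('wrist','w3.png'); t=grab('top','t3.png')
W=pts(f); q=lambda a,r:proj(f,levpt(a,r,.105)).round(0)
print(q(90,0),q(90,.08))
m=(W[...,2]>.085)&(W[...,2]<.125)&(np.hypot(W[...,0]-.503,W[...,1]+.253)<.095)
m&=(W[...,1]>-.235)
print(m.sum(), np.percentile(W[m][:,2],[10,50,80,90]).round(4))
P=W[m][:,:2].astype(np.float32); vx=cv2.fitLine(P,cv2.DIST_HUBER,0,.01,.01).ravel(); print(vx,np.degrees(np.arctan2(vx[1],vx[0])))
Wt=pts(t)
# reference: other levers' height (b) vs a in top view
for nm,c,W_,ang in (('a wrist',CK,W,90),('a top',CK,Wt,90),('b top',np.array([.5174,-.125]),Wt,0),('c top',np.array([.5319,.0063]),Wt,0),('b wrist',np.array([.5174,-.125]),W,0)):
    a=np.radians(YAW+180-ang); e=np.array([np.cos(a),np.sin(a)]); n=np.array([-e[1],e[0]])
    D=W_[...,:2]-c; k=(D@e>.03)&(D@e<.07)&(abs(D@n)<.004)&(W_[...,2]>.08)
    print(nm,k.sum(),W_[k][:,2].mean().round(4) if k.sum() else '')
cv2.imwrite('pics/m3.png',np.hstack([f['img'][:,:,::-1][:, 60:460],cv2.resize(t['img'][130:230,300:410,::-1],(400,364))[:384] if 0 else cv2.resize(t['img'][130:230,300:404,::-1],(400,384),interpolation=cv2.INTER_CUBIC)]))
```

```text
8.575 [-1.18 -0.49 -0.34] [ 0.04  0.12 -0.01] 0.04385693766428594
[260. 137.] [264. 208.]
582 [0.1029 0.1044 0.105  0.1054]
[ 0.11835054  0.9929719   0.5113192  -0.20368327] 83.20308
a wrist 219 0.1443
a top 185 0.6234
b top 114 0.6323
c top 152 0.6662
b wrist 2 0.0895
```

View pics/m3.png

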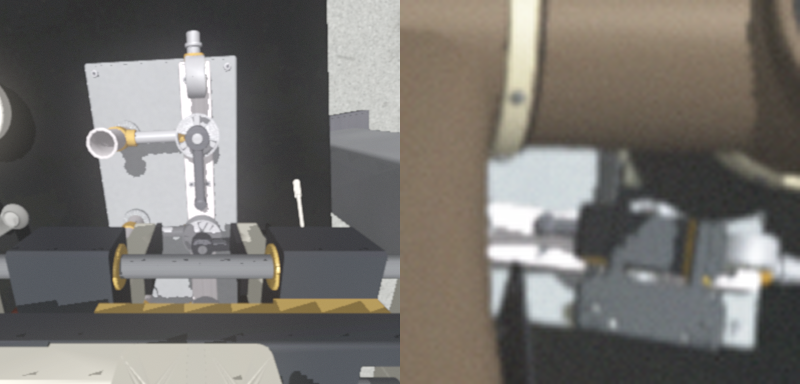

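Closing worked: the lever lies at 83.2° (station +y is 83.6°) and its top is at 104.5 mm, so it has sprung up and caught. Next I'll look at the jar from close by.

```bash
sed -i 's/CK=np.array(.*TB=/CK=np.array([.505,-.2529]); TB=/' h.py
python3 - <<'E'
from h import *
f=load('wrist'); print('tube',onz(f,161,143,.11))
W=pts(f); 
print(np.nanmedian(W[120:130,150:170,2]))
g=np.array([.464,.284,.31])+.05*np.array([.45,.89,0])
print(goto(g,down(153)))
E
```

```text
tube [ 0.60487615 -0.26441057  0.11      ]
0.009548168346932591
[ 1.115e+02  5.187e+02 -6.300e+01  0.000e+00  1.000e-01  1.760e+01]
```

Emit:
drive_tool(moves=[[20, 0, -40, 0, 0, 0, 0], [60, 20, -60, 0, 0, 0, 0], [100, 70, -63, 0, 0, 0, 0], [110, 130, -63, 0, 0, 0, 0], [110, 190, -63, 0, 0, 0, 0], [110, 250, -63, 0, 0, 0, 0], [111, 310, -63, 0, 0, 0, -0.2], [111, 370, -63, 0, 0, 0, -0.2], [111, 430, -63, 0, 0, 6, -0.2], [111, 480, -63, 0, 0, 12, -0.2], [111, 510, -63, 0, 0, 17.6, -0.2], [111, 519, -63, 0, 0, 17.6, -0.2]])

```text
t: 10.18
eef_pos: [0.4873, 0.3304, 0.4666]
ee_rot: [-3.138, -0.001, 2.671]
force: [-0.7, -0.4, 0.2]
width: 0.0525
```

Run:
```python
from h import *
f=grab('wrist','w4.png'); p,R,s=cur(); print(s['t'],p,np.degrees(s['ee_rot']),s['force'])
W=pts(f)
m=(W[...,2]>.115)&(W[...,2]<.25)&(np.hypot(W[...,0]-.455,W[...,1]-.265)<.06)
n,l,st,c=cv2.connectedComponentsWithStats(m.astype(np.uint8)); i=1+np.argmax(st[1:,4]); P=W[l==i]; print(st[i],c[i])
for lo,hi in((.115,.135),(.135,.155),(.155,.17),(.185,.2),(.2,.215),(.215,.23)):
    k=(P[:,2]>lo)&(P[:,2]<hi); print(lo,k.sum(),P[k].mean(0).round(4))
print(P[:,2].max())
f2=load('top')
```

```text
10.225 [0.48744278 0.33028669 0.46682402] [-1.79846927e+02 -3.73546722e-02  1.53086051e+02] [1.37411733 1.01726577 0.66773159]
[247 113  17  44 483] [255.19875776 138.41200828]
0.115 23 [0.4537 0.2634 0.1259]
0.135 28 [0.4561 0.2674 0.1447]
0.155 23 [0.4577 0.2708 0.1614]
0.185 61 [0.4602 0.2755 0.1938]
0.2 73 [0.462  0.2784 0.2076]
0.215 257 [0.4655 0.2849 0.2251]
0.23016558829942743
```

View pics/w4.png

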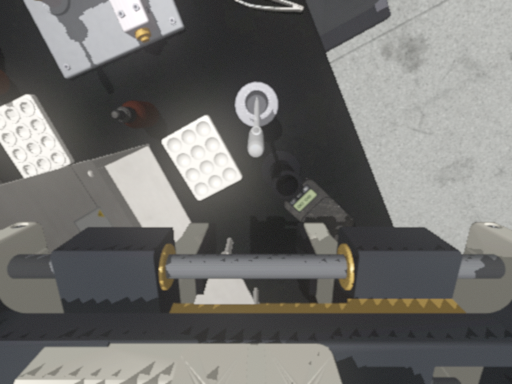

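The wrist view shows the pipette with its bulb at (256,145), running down into the steel jar at (257,103). The black jar at (288,180) stays clear. I'll align the tool with the pipette's axis.

Run:
```python
from h import *
az=np.radians(61.6); th=np.radians(13.4); e=np.array([np.cos(az),np.sin(az),0])
ax=np.sin(th)*e+np.array([0,0,np.cos(th)]); z=-ax
x=np.array([np.cos(az+np.pi/2),np.sin(az+np.pi/2),0]); y=np.cross(z,x)
R=Ro.from_matrix(np.c_[x,y,z]); B=np.array([.4645,.283,.206])
print('pre',goto(B+.07*ax,R),'grasp',goto(B,R))
```

```text
pre [-2.3  0.7 37.8 13.2  0.1  1.5] grasp [-2.000e+00 -1.540e+01  1.059e+02  1.320e+01  1.000e-01  1.500e+00]
```

Emit:
drive_tool(moves=[[-2, 0.7, 10, 7, 0, 1, -0.2], [-2.3, 0.7, 30, 13.2, 0, 1.5, -0.2], [-2.3, 0.7, 38, 13.2, 0, 1.5, -0.2], [-2.2, -4, 58, 13.2, 0, 1.5, -0.2], [-2.1, -8.5, 78, 13.2, 0, 1.5, -0.2], [-2, -12.5, 94, 13.2, 0, 1.5, -0.2], [-2, -15.4, 106, 13.2, 0, 1.5, -0.2], [-2, -15.4, 106, 13.2, 0, 1.5, -0.2]])

```text
t: 11.22
eef_pos: [0.482, 0.3136, 0.362]
ee_rot: [-2.911, 0.003, 2.644]
force: [0.2, 0.0, -0.0]
width: 0.0529
```

Emit:
drive_tool(moves=[[0, 0, 0, 0, 0, 0, 1], [0, 0, 0, 0, 0, 0, 1], [0, 0, 0, 0, 0, 0, 1], [0, 0, 0, 0, 0, 0, 1], [0, 0, 0, 0, 0, 0, 1], [0, 0, 0, 0, 0, 0, 1]], grip_force=12)

```text
t: 11.98
eef_pos: [0.4821, 0.3141, 0.3625]
ee_rot: [-2.911, 0.003, 2.644]
force: [0.3, 0.2, 0.5]
width: 0.0138
```

Run:
```python
from h import *
p,R,s=cur(); print(s['t'],s['force'].round(2),s['width'],(p+R.apply([0,0,tcp_to_grasp])).round(4),R.as_matrix()[:,2].round(3))
f=grab('top','t5.png'); g=grab('wrist','w5.png')
cv2.imwrite('pics/m5.png',np.hstack([cv2.resize(f['img'][180:240,100:200,::-1],(400,240),interpolation=cv2.INTER_CUBIC),cv2.resize(g['img'][100:340,56:456,::-1],(400,240))]))
print('lift',[R.inv().apply([0,0,k]).round(1) for k in (50,)])
```

```text
11.975 [0.32 0.22 0.54] 0.01377989035850508 [0.4652 0.2819 0.2074] [-0.106 -0.202 -0.974]
lift [array([ -0.2, -11.4, -48.7])]
```

View pics/m5.png

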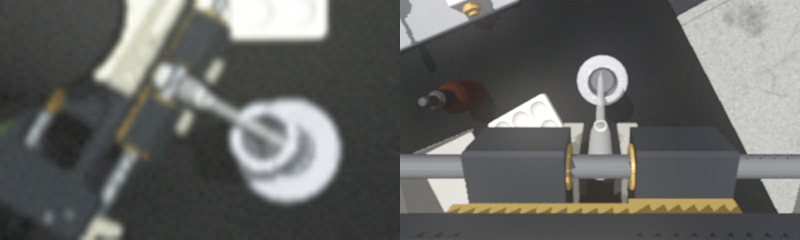

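Emit:
drive_tool(moves=[[0, 0, -8, 0, 0, 0, 1], [0, 0, -22, 0, 0, 0, 1], [0, 0, -40, 0, 0, 0, 1], [0, 0, -58, 0, 0, 0, 1], [0, 0, -76, 0, 0, 0, 1], [0, 0, -94, 0, 0, 0, 1], [0, 0, -112, 0, 0, 0, 1], [0, 0, -128, 0, 0, 0, 1], [0, 0, -140, 0, 0, 0, 1], [0, 0, -145, 0, 0, 0, 1], [0, 0, -145, 0, 0, 0, 1]])

```text
t: 13.45
eef_pos: [0.4976, 0.3434, 0.5036]
ee_rot: [-2.911, 0.003, 2.644]
force: [-0.2, 0.1, -0.2]
width: 0.0138
```

Run:
```python
from h import *
p,R,s=cur(); print(s['t'],s['force'].round(2),s['width'],(p+R.apply([0,0,tcp_to_grasp])).round(4))
D=down(151.6)
for g in ((.45,.25,.36),(.45,-.2,.36),(.6,-.2644,.36)): print(goto(g,D))
```

```text
13.45 [-0.17  0.05 -0.22] 0.01379460912797501 [0.4806 0.3112 0.3485]
[-2.800e+00 -1.056e+02  8.600e+00 -1.320e+01  1.000e-01 -1.000e-01]
[-2.177e+02 -4.904e+02  9.950e+01 -1.320e+01  1.000e-01 -1.000e-01]
[-3.803e+02 -4.756e+02  9.650e+01 -1.320e+01  1.000e-01 -1.000e-01]
```

Emit:
drive_tool(moves=[[-1, -40, 2, -6.6, 0, 0, 1], [-3, -80, 6, -13.2, 0, 0, 1], [-3, -106, 9, -13.2, 0, 0, 1], [-24, -144, 18, -13.2, 0, 0, 1], [-48, -187, 28, -13.2, 0, 0, 1], [-74, -234, 39, -13.2, 0, 0, 1], [-101, -282, 50, -13.2, 0, 0, 1], [-128, -330, 62, -13.2, 0, 0, 1], [-155, -378, 73, -13.2, 0, 0, 1], [-180, -423, 84, -13.2, 0, 0, 1], [-203, -464, 93, -13.2, 0, 0, 1], [-218, -490, 99, -13.2, 0, 0, 1]])

```text
t: 14.95
eef_pos: [0.4499, -0.2018, 0.5191]
ee_rot: [-3.141, 0.002, 2.642]
force: [-0.1, 0.6, -0.0]
width: 0.0137
```

Emit:
drive_tool(moves=[[0, 0, 0, 0, 0, 0, 1], [0, 0, 0, 0, 0, 0, 1]])

```text
t: 15.2
eef_pos: [0.4503, -0.1997, 0.5193]
ee_rot: [-3.141, 0.002, 2.643]
force: [-0.6, 0.4, 0.3]
width: 0.0138
```

Run:
```python
from h import *
p,R,s=cur(); print(s['t'],s['force'].round(2),s['width'],(p+R.apply([0,0,tcp_to_grasp])).round(4),np.degrees(s['ee_rot']))
D=down(151.6)
for g in ((.58,-.2644,.355),(.605,-.2644,.355),): print(goto(g,D))
```

```text
15.2 [-0.61  0.41  0.25] 0.013767189800656747 [ 0.4506 -0.1998  0.36  ] [-1.79993238e+02  1.20130792e-01  1.51438779e+02]
[-1.449e+02  5.200e+00  5.300e+00 -0.000e+00  1.000e-01 -2.000e-01]
[-1.668e+02  1.710e+01  5.300e+00 -0.000e+00  1.000e-01 -2.000e-01]
```

Emit:
drive_tool(moves=[[-25, 2.5, 2, 0, 0, 0, 1], [-60, 6, 5, 0, 0, 0, 1], [-95, 10, 5, 0, 0, 0, 1], [-130, 13, 5, 0, 0, 0, 1], [-155, 16, 5, 0, 0, 0, 1], [-167, 17, 5, 0, 0, 0, 1], [-167, 17, 5, 0, 0, 0, 1], [-167, 17, 5, 0, 0, 0, 1]])

```text
t: 16.2
eef_pos: [0.6047, -0.264, 0.5157]
ee_rot: [3.141, 0.003, 2.644]
force: [-0.7, 0.1, 0.5]
width: 0.014
```

Run:
```python
from h import *
p,R,s=cur(); gp=p+R.apply([0,0,tcp_to_grasp]); print(s['t'],s['width'],gp.round(4))
f=grab('scene'); w=grab('wrist')
a=f['img'][130:250,320:440,::-1]; b=w['img'][0:300,106:406,::-1]
cv2.imwrite('pics/m6.png',np.hstack([cv2.resize(a,(480,480),interpolation=cv2.INTER_CUBIC),cv2.resize(b,(320,320))[:480] if 0 else cv2.copyMakeBorder(cv2.resize(b,(320,320)),0,160,0,0,0)]))
print('scene pred tip',(proj(f,gp-[0,0,.205])-[320,130])*4,'mouth',(proj(f,[.605,-.2644,.11])-[320,130])*4,'wrist mouth',(proj(w,[.605,-.2644,.11])-[106,0])*320/300+[480,0])
```

```text
16.2 0.013965459457409986 [ 0.6052 -0.2642  0.3564]
scene pred tip [274.740583   284.19274288] mouth [263.56206451 342.85661968] wrist mouth [641.01530761 177.55980237]
```

View pics/m6.png

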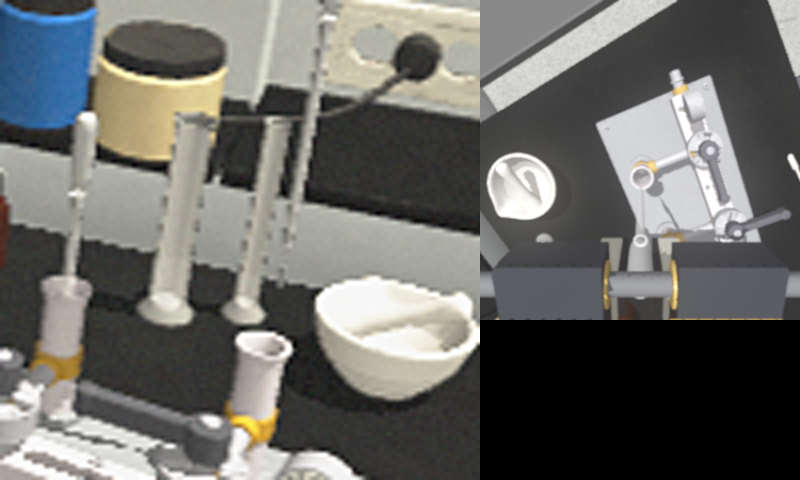

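The scene crop shows the mouth at (265,345), as predicted, with the stem hanging parallel to the vertical and its tip at (281,288), about 2–4 mm off to the right. The wrist crop agrees that the tip is over the mouth at (641,177). I'll correct by 2 mm and lower.

Emit:
drive_tool(moves=[[1.6, 1.1, 0, 0, 0, 0, 1], [1.6, 1.1, 10, 0, 0, 0, 1], [1.6, 1.1, 20, 0, 0, 0, 1], [1.6, 1.1, 30, 0, 0, 0, 1], [1.6, 1.1, 40, 0, 0, 0, 1], [1.6, 1.1, 50, 0, 0, 0, 1], [1.6, 1.1, 60, 0, 0, 0, 1], [1.6, 1.1, 70, 0, 0, 0, 1], [1.6, 1.1, 70, 0, 0, 0, 1]])

```text
t: 17.42
eef_pos: [0.6045, -0.2629, 0.4442]
ee_rot: [-3.141, 0.001, 2.644]
force: [-0.6, -0.6, 0.0]
width: 0.0138
```

Run:
```python
from h import *
p,R,s=cur(); gp=p+R.apply([0,0,tcp_to_grasp]); print(s['t'],s['width'],gp.round(4),s['force'].round(2),s['moment'].round(2))
f=grab('scene'); w=grab('wrist')
a=f['img'][130:250,320:440,::-1]; b=w['img'][120:250,190:320,::-1]
cv2.imwrite('pics/m7.png',np.hstack([cv2.resize(x,(400,400),interpolation=cv2.INTER_CUBIC) for x in (a,b)]))
```

```text
17.425 0.013820542389280856 [ 0.6047 -0.263   0.2849] [-0.63 -0.64  0.03] [ 0.04  0.02 -0.02]
```

View pics/m7.png

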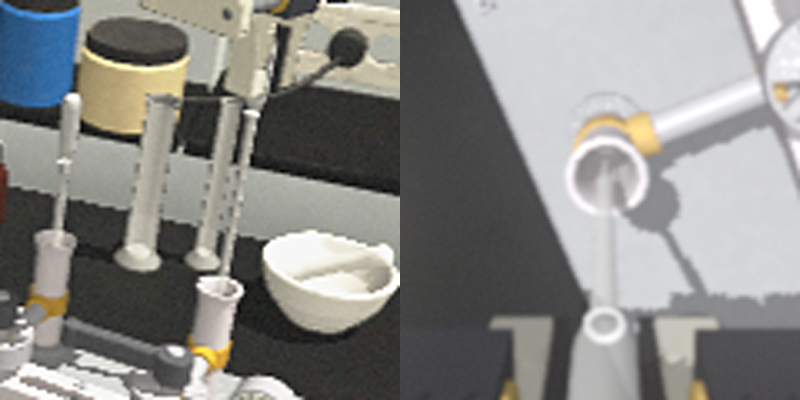

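The stem has entered the mouth, centred at about (607,185) in the right crop, with no contact force. Lowering on.

Emit:
drive_tool(moves=[[0, 0, 9, 0, 0, 0, 1], [0, 0, 18, 0, 0, 0, 1], [0, 0, 27, 0, 0, 0, 1], [0, 0, 36, 0, 0, 0, 1], [0, 0, 44, 0, 0, 0, 1], [0, 0, 51, 0, 0, 0, 1], [0, 0, 56, 0, 0, 0, 1], [0, 0, 56, 0, 0, 0, 1]])

```text
t: 18.52
eef_pos: [0.6048, -0.263, 0.3889]
ee_rot: [-3.141, 0.002, 2.644]
force: [-0.1, 0.7, 0.3]
width: 0.0136
```

Emit:
drive_tool(moves=[[0, 0, 1, 0, 0, 0, 1], [0, 0, 2, 0, 0, 0, 1], [0, 0, 3, 0, 0, 0, 1], [0, 0, 4, 0, 0, 0, 1], [0, 0, 4, 0, 0, 0, 1]])

```text
t: 19.15
eef_pos: [0.6048, -0.263, 0.3852]
ee_rot: [-3.142, 0.003, 2.644]
force: [0.3, 0.2, 0.0]
width: 0.0136
```

Emit:
drive_tool(moves=[[0, 0, 1, 0, 0, 0, 1], [0, 0, 2, 0, 0, 0, 1], [0, 0, 3, 0, 0, 0, 1], [0, 0, 3, 0, 0, 0, 1]])

```text
t: 19.65
eef_pos: [0.6048, -0.263, 0.3821]
ee_rot: [-3.142, 0.003, 2.644]
force: [-1.7, 0.0, 0.4]
width: 0.0139
```

Emit:
drive_tool(moves=[[0, 0, 0.7, 0, 0, 0, 1], [0, 0, 1.4, 0, 0, 0, 1], [0, 0, 1.4, 0, 0, 0, 1]])

```text
t: 20.02
eef_pos: [0.605, -0.2631, 0.3819]
ee_rot: [3.142, 0.004, 2.644]
force: [-0.6, -0.3, 5.0]
width: 0.0137
```

Floor contact at 5 N. I'll ease off 0.8 mm, open in stages, then rise.

Emit:
drive_tool(moves=[[0, 0, -0.8, 0, 0, 0, 1], [0, 0, -0.8, 0, 0, 0, 0.6], [0, 0, -0.8, 0, 0, 0, 0.5], [0, 0, -0.8, 0, 0, 0, 0.4], [0, 0, -0.8, 0, 0, 0, 0.3], [0, 0, -0.8, 0, 0, 0, 0.2], [0, 0, -0.8, 0, 0, 0, 0.1], [0, 0, -0.8, 0, 0, 0, 0], [0, 0, -0.8, 0, 0, 0, -0.1], [0, 0, -0.8, 0, 0, 0, -0.2], [0, 0, -0.8, 0, 0, 0, -0.3], [0, 0, -0.8, 0, 0, 0, -0.3]])

```text
t: 21.52
eef_pos: [0.6048, -0.263, 0.3816]
ee_rot: [3.142, 0.003, 2.644]
force: [0.1, -0.1, -0.2]
width: 0.0568
```

Run:
```python
from h import *
p,R,s=cur(); print(s['t'],s['width'],s['force'].round(2))
w=grab('wrist'); f=grab('scene')
cv2.imwrite('pics/m8.png',np.hstack([cv2.resize(f['img'][110:250,300:440,::-1],(400,400),interpolation=cv2.INTER_CUBIC),cv2.resize(w['img'][80:340,126:386,::-1],(400,400))]))
```

```text
21.525 0.05683399569293666 [ 0.06 -0.12 -0.15]
```

View pics/m8.png

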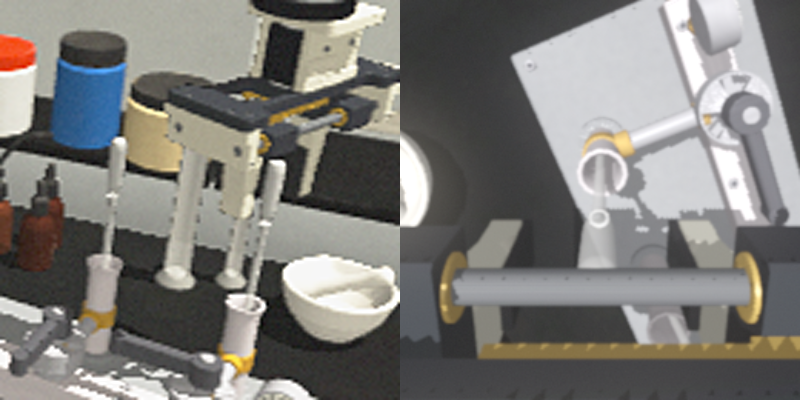

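The pipette stands in the tube, leaning free between the open fingers. Next: rise, then locate its bulb for clearance.

Emit:
drive_tool(moves=[[0, 0, -15, 0, 0, 0, -0.3], [0, 0, -40, 0, 0, 0, -0.3], [0, 0, -70, 0, 0, 0, -0.3], [0, 0, -95, 0, 0, 0, -0.3], [40, -20, -110, 0, 0, 0, -0.3], [90, -60, -110, 0, 0, 0, -0.3], [130, -100, -110, 0, 0, 0, -0.3], [150, -120, -110, 0, 0, 0, -0.3], [150, -120, -110, 0, 0, 0, -0.3]])

```text
t: 22.75
eef_pos: [0.4138, -0.2972, 0.493]
ee_rot: [3.141, 0.006, 2.642]
force: [0.5, -0.0, -0.1]
width: 0.0572
```

Run:
```python
from h import *
p,R,s=cur(); print(s['t'],p,s['force'].round(2))
a=np.radians(YAW); ex=np.array([np.cos(a),np.sin(a)]); ey=np.array([-ex[1],ex[0]])
for n in('top','wrist','scene'):
    f=grab(n); W=pts(f)
    for nm,c in (('a',(.605,-.2644)),('b',(.607,-.137))):
        D=W[...,:2]-c
        m=(W[...,2]>.12)&(W[...,2]<.26)&(np.hypot(D[...,0],D[...,1])<.045)
        k,l,st,cc=cv2.connectedComponentsWithStats(m.astype(np.uint8))
        if k<2: continue
        i=1+np.argmax(st[1:,4]); P=W[l==i]; hi=P[P[:,2]>.2]; lo=P[P[:,2]<.17]
        if len(hi)<5: continue
        d=hi.mean(0)[:2]-CK; print(n,nm,len(P),cc[i].round(),'hi',hi.mean(0).round(3),'lo',lo.mean(0).round(3) if len(lo) else '','max',P[:,2].max().round(3),'station',(d@ex).round(3),(d@ey).round(3))
```

```text
22.75 [ 0.41379342 -0.29716628  0.49298978] [ 0.49 -0.02 -0.11]
scene a 134 [391. 192.] hi [ 0.6   -0.265  0.21 ] lo [ 0.603 -0.265  0.146] max 0.217 station 0.095 -0.002
scene b 170 [340. 175.] hi [ 0.592 -0.141  0.224] lo [ 0.605 -0.139  0.144] max 0.244 station 0.074 0.121
```

Run:
```python
from h import *
a=np.radians(YAW); ex=np.array([np.cos(a),np.sin(a)]); ey=np.array([-ex[1],ex[0]])
f=load('scene'); W=pts(f)
D=W[...,:2]-np.array([.603,-.265]); m=(np.hypot(D[...,0],D[...,1])<.05)
for z in np.arange(.12,.26,.012):
    k=m&(W[...,2]>z)&(W[...,2]<z+.012)
    if k.sum(): q=W[k].mean(0)[:2]-CK; v,u=np.nonzero(k); print(z.round(3),k.sum(),(q@ex).round(4),(q@ey).round(4),u.mean().round(1),v.mean().round(1))
pz=proj(f,[.603,-.265,.235]).astype(int); print(pz,W[pz[1],pz[0]]); print(W[pz[1]-2:pz[1]+3,pz[0]-8:pz[0]+9,0].round(2))
cv2.imwrite('pics/m9.png',np.hstack([cv2.resize(f['img'][120:240,320:440,::-1],(400,400),interpolation=cv2.INTER_CUBIC),cv2.resize(load('wrist')['img'][:,:,::-1],(400,300)).__class__(0) if 0 else cv2.copyMakeBorder(cv2.resize(load('wrist')['img'][:,:,::-1],(400,300)),0,100,0,0,0)]))
```

```text
0.12 11 0.0986 -0.0012 387.1 210.6
0.132 13 0.0987 -0.0011 387.9 206.3
0.144 13 0.0984 -0.0015 388.9 202.0
0.156 12 0.0995 -0.0009 389.6 197.8
0.168 13 0.0986 -0.0014 390.5 193.7
0.18 14 0.0981 -0.0006 391.1 189.0
0.192 23 0.0965 -0.0011 392.0 184.7
0.204 29 0.0957 -0.0018 393.1 180.4
0.216 6 0.095 -0.0017 393.5 177.7
[395 170] [ 0.37311219 -0.28380731  0.33146229]
[[0.38 0.38 0.38 0.38 0.38 0.38 0.38 0.38 0.38 0.37 0.37 0.38 0.38 0.38
  0.39 0.96 0.96]
 [0.38 0.38 0.38 0.38 0.38 0.38 0.38 0.38 0.37 0.37 0.37 0.38 0.38 0.38
  0.39 0.95 0.96]
 [0.38 0.38 0.38 0.38 0.38 0.38 0.38 0.38 0.37 0.37 0.38 0.38 0.38 0.38
  0.94 0.95 0.95]
 [0.38 0.38 0.38 0.38 0.38 0.38 0.38 0.38 0.37 0.37 0.38 0.38 0.38 0.38
  0.94 0.94 0.94]
 [0.38 0.38 0.38 0.38 0.38 0.38 0.37 0.37 0.37 0.37 0.38 0.38 0.38 0.38
  0.93 0.93 0.93]]
```

View pics/m9.png

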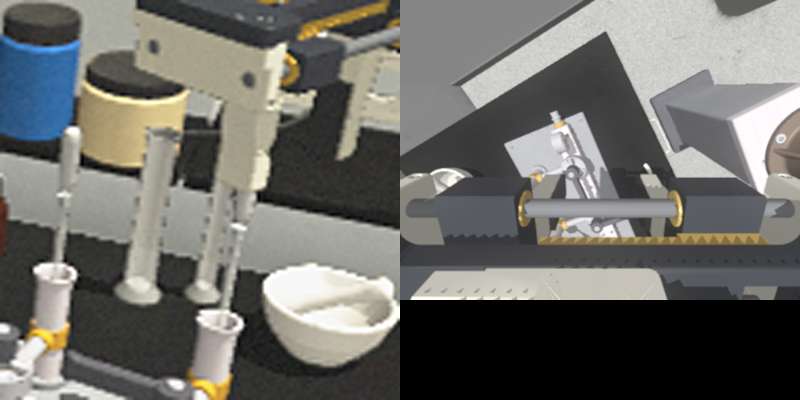

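The pipette stands upright at station (100,-2) mm. Turning the lever sweeps the gripper body close to pipettes a and b, so I'll grip at r = 52 mm with a 4° tilt towards the robot for clearance.

```bash
cat >> h.py <<'E'
RT=down(173.6)*Ro.from_euler('y',-4,degrees=True)
def lev2(q,r,z,dn=0): # tilted lever grasp, q=90 closed
    Q=Ro.from_euler('z',90-q,degrees=True)*RT
    return levpt(q,r,z)+Q.apply([0,0,dn]),Q
E
python3 - <<'E'
from h import *
for d in(-.22,-.1,0): print(d,goto(*lev2(90,.052,.096,d)))
E
```

```text
-0.22 [-13.  119.1  17.2  -0.8  -3.7 -22.1]
-0.1 [-20.3 122.2 137.   -0.8  -3.7 -22.1]
0 [-26.4 124.9 236.8  -0.8  -3.7 -22.1]
```

Emit:
drive_tool(moves=[[-3, 40, 0, 0, -1, -8, 0], [-7, 80, 5, -0.5, -2.5, -16, 0], [-13, 119, 17, -0.8, -3.7, -22, 0], [-13, 119, 17, -0.8, -3.7, -22, 0], [-15, 120, 57, -0.8, -3.7, -22, 0], [-18, 121, 97, -0.8, -3.7, -22, 0], [-20, 122, 137, -0.8, -3.7, -22, 0], [-20, 122, 137, -0.8, -3.7, -22, 0]], grip_force=40)

```text
t: 23.9
eef_pos: [0.4913, -0.1992, 0.3515]
ee_rot: [-3.142, 0.062, 3.027]
force: [-0.2, -0.8, 0.5]
width: 0.0438
```

Run:
```python
from h import *
p,R,s=cur(); print(s['t'],s['q'].round(2),s['force'].round(2),s['width'])
print(goto(*lev2(90,.052,.096,0)))
w=grab('wrist'); W=pts(w); m=(W[...,2]>.085)&(W[...,2]<.125)&(np.hypot(W[...,0]-.505,W[...,1]+.253)<.095)&(W[...,1]>-.235)
P=W[m]; print(m.sum(),np.median(P[:,2]),cv2.fitLine(P[:,:2].astype(np.float32),cv2.DIST_HUBER,0,.01,.01).ravel())
f=grab('scene'); W=pts(f); D=W[...,:2]-np.array([.603,-.265]); m=(np.hypot(D[...,0],D[...,1])<.05)&(W[...,2]>.2)&(W[...,2]<.25); print(m.sum(),W[m].mean(0) if m.sum() else '')
```

```text
23.9 [-0.01  0.14 -0.41  0.01 -0.95 -0.11] [-0.23 -0.82  0.48] 0.04378465942675233
[-2.5  0.2 97.  -0.  -0.5 -0.2]
928 0.10438475228506555 [ 0.13044587  0.99145544  0.5095962  -0.2117916 ]
118 [ 0.59841621 -0.26380854  0.2243231 ]
```

Emit:
drive_tool(moves=[[-1, 0, 30, 0, -0.2, 0, 0], [-2, 0, 60, 0, -0.4, 0, 0], [-2.5, 0, 82, 0, -0.5, 0, 0], [-2.5, 0, 93, 0, -0.5, 0, 0], [-2.5, 0, 97, 0, -0.5, 0, 0], [-2.5, 0, 97, 0, -0.5, 0, 0], [-2.5, 0, 97, 0, -0.5, 0, 1], [-2.5, 0, 97, 0, -0.5, 0, 1], [-2.5, 0, 97, 0, -0.5, 0, 1], [-2.5, 0, 97, 0, -0.5, 0, 1], [-2.5, 0, 97, 0, -0.5, 0, 1]])

```text
t: 25.38
eef_pos: [0.499, -0.2001, 0.2571]
ee_rot: [3.141, 0.073, 3.027]
force: [-6.1, 2.8, 4.2]
width: 0.0114
```

Run:
```python
from h import *
p,R,s=cur(); gp=p+R.apply([0,0,tcp_to_grasp]); print(s['t'],s['q'].round(2),s['force'].round(2),s['moment'].round(2),s['width'],gp.round(4),R.as_matrix()[:,2].round(3))
print('down8',R.inv().apply([0,0,-8]).round(1))
f=grab('scene'); W=pts(f); D=W[...,:2]-np.array([.603,-.265]); m=(np.hypot(D[...,0],D[...,1])<.05)&(W[...,2]>.2)&(W[...,2]<.25); print(m.sum(),W[m].mean(0) if m.sum() else '')
```

```text
25.375 [-0.01  0.26 -0.52  0.01 -0.72 -0.11] [-6.09  2.82  4.24] [ 1.    2.65 -0.01] 0.011390785287289453 [ 0.5105 -0.2013  0.0982] [ 0.072 -0.008 -0.997]
down8 [ 0.6 -0.   8. ]
113 [ 0.60077221 -0.26605499  0.22329539]
```

Emit:
drive_tool(moves=[[0.2, 0, 3, 0, 0, 0, 1], [0.4, 0, 6, 0, 0, 0, 1], [0.6, 0, 8, 0, 0, 0, 1], [0.6, 0, 8, 0, 0, 0, 1]])

```text
t: 25.92
eef_pos: [0.4992, -0.2, 0.2504]
ee_rot: [3.141, 0.074, 3.028]
force: [-10.3, 6.5, 17.8]
width: 0.0112
```

Run:
```python
from h import *
p,R,s=cur(); gp=p+R.apply([0,0,tcp_to_grasp]); print(s['t'],s['force'].round(2),s['moment'].round(2),s['width'],gp.round(4),R.as_matrix()[:,2].round(3))
d=np.r_[gp[:2]-CK,0]
for a in range(5,96,5):
    Q=Ro.from_euler('z',a,degrees=True); print(a,goto(np.r_[CK,gp[2]]+Q.apply(d),Q*R))
```

```text
25.925 [-10.26   6.45  17.81] [2.32 4.14 0.03] 0.011199407617448658 [ 0.5108 -0.2013  0.0916] [ 0.073 -0.008 -0.997]
5 [ 4.5 -1.2 -0.3 -0.4  0.  -5. ]
10 [  8.8  -2.8  -0.7  -0.7   0.  -10. ]
15 [ 13.   -4.8  -1.   -1.1   0.  -15. ]
20 [ 17.   -7.2  -1.3  -1.5   0.  -19.9]
25 [ 20.8  -9.8  -1.5  -1.8   0.  -24.9]
30 [ 24.3 -12.8  -1.8  -2.2   0.  -29.9]
35 [ 27.6 -16.2  -2.   -2.6   0.  -34.9]
40 [ 30.5 -19.7  -2.3  -2.9   0.  -39.9]
45 [ 33.2 -23.5  -2.5  -3.3   0.  -44.9]
50 [ 35.5 -27.6  -2.6  -3.7   0.  -49.9]
55 [ 37.4 -31.8  -2.8  -4.    0.  -54.9]
60 [ 39.  -36.2  -2.9  -4.4   0.  -59.8]
65 [ 40.2 -40.7  -3.   -4.8   0.  -64.8]
70 [ 40.9 -45.2  -3.   -5.1   0.  -69.8]
75 [ 41.3 -49.9  -3.1  -5.5   0.  -74.8]
80 [ 41.3 -54.5  -3.1  -5.9   0.  -79.8]
85 [ 40.9 -59.1  -3.   -6.3   0.  -84.8]
90 [ 40.  -63.7  -3.   -6.6   0.  -89.8]
95 [ 38.8 -68.2  -2.9  -7.    0.  -94.7]
```

Emit:
drive_tool(moves=[[4.5, -1.2, -0.3, -0.4, 0, -5, 1], [8.8, -2.8, -0.7, -0.7, 0, -10, 1], [13, -4.8, -1, -1.1, 0, -15, 1], [17, -7.2, -1.3, -1.5, 0, -19.9, 1], [20.8, -9.8, -1.5, -1.8, 0, -24.9, 1], [24.3, -12.8, -1.8, -2.2, 0, -29.9, 1], [27.6, -16.2, -2, -2.6, 0, -34.9, 1], [30.5, -19.7, -2.3, -2.9, 0, -39.9, 1], [30.5, -19.7, -2.3, -2.9, 0, -39.9, 1]])

```text
t: 27.05
eef_pos: [0.4666, -0.2161, 0.2505]
ee_rot: [-3.141, 0.074, -2.556]
force: [-9.1, 8.2, 18.5]
width: 0.0115
```

Run:
```python
from h import *
p,R,s=cur(); gp=p+R.apply([0,0,tcp_to_grasp]); print(s['t'],s['q'].round(2),s['force'].round(2),s['moment'].round(2),s['width'],gp.round(4),R.as_matrix()[:,2].round(3))
g0=np.array([.5108,-.2013,.0912]);d=np.r_[g0[:2]-CK,0]; R0=Ro.from_euler('xyz',[3.141,.074,3.028])
for a in range(45,94,4):
    Q=Ro.from_euler('z',a,degrees=True); print(a,goto(np.r_[CK,g0[2]]+Q.apply(d),Q*R0))
```

```text
27.05 [-0.07  0.24 -0.53 -0.07 -0.74  0.7 ] [-9.14  8.23 18.48] [2.47 3.85 0.18] 0.011489609459106976 [ 0.4765 -0.2096  0.0917] [ 0.062  0.041 -0.997]
45 [ 4.6 -1.3  0.1 -0.4  0.  -4.9]
49 [ 8.1 -2.5 -0.1 -0.7  0.  -8.9]
53 [ 11.5  -4.   -0.4  -1.    0.  -12.9]
57 [ 14.8  -5.8  -0.6  -1.3   0.  -16.9]
61 [ 17.9  -7.7  -0.9  -1.6   0.  -20.9]
65 [ 20.9  -9.9  -1.1  -1.9   0.  -24.9]
69 [ 23.8 -12.3  -1.3  -2.2   0.  -28.9]
73 [ 26.4 -14.8  -1.5  -2.5   0.  -32.8]
77 [ 28.9 -17.6  -1.7  -2.8   0.  -36.8]
81 [ 31.2 -20.5  -1.8  -3.1   0.  -40.8]
85 [ 33.3 -23.6  -2.   -3.4   0.  -44.8]
89 [ 35.2 -26.8  -2.1  -3.7   0.  -48.8]
93 [ 36.8 -30.1  -2.3  -4.    0.  -52.8]
```

Emit:
drive_tool(moves=[[4.6, -1.3, -0.2, -0.4, 0, -4.9, 1], [8.1, -2.5, -0.4, -0.7, 0, -8.9, 1], [11.5, -4, -0.6, -1, 0, -12.9, 1], [14.8, -5.8, -0.8, -1.3, 0, -16.9, 1], [17.9, -7.7, -1.1, -1.6, 0, -20.9, 1], [20.9, -9.9, -1.3, -1.9, 0, -24.9, 1], [23.8, -12.3, -1.5, -2.2, 0, -28.9, 1], [26.4, -14.8, -1.7, -2.5, 0, -32.8, 1], [28.9, -17.6, -1.9, -2.8, 0, -36.8, 1], [31.2, -20.5, -2, -3.1, 0, -40.8, 1], [33.3, -23.6, -2.2, -3.4, 0, -44.8, 1], [35.2, -26.8, -2.3, -3.7, 0, -48.8, 1]])

```text
t: 28.55
eef_pos: [0.4522, -0.2582, 0.2505]
ee_rot: [3.141, 0.074, -1.7]
force: [-8.9, 3.8, 18.7]
width: 0.0117
```

Emit:
drive_tool(moves=[[1.2, -0.2, -0.1, -0.1, 0, -1.5, 1], [3, -0.5, -0.2, -0.3, 0, -3.5, 1], [3, -0.5, -0.2, -0.3, 0, -3.5, 1]])

```text
t: 28.92
eef_pos: [0.4526, -0.26, 0.2504]
ee_rot: [3.141, 0.076, -1.642]
force: [-7.4, 14.1, 20.6]
width: 0.012
```

Run:
```python
from h import *
p,R,s=cur(); gp=p+R.apply([0,0,tcp_to_grasp]); print(s['t'],s['q'].round(2),s['force'].round(2),s['moment'].round(2),s['width'],gp.round(4),np.degrees(s['ee_rot']))
d=gp[:2]-CK; print('lever ang',YAW+180-np.degrees(np.arctan2(d[1],d[0])),R.inv().apply([0,0,8]).round(1))
```

```text
28.925 [-0.18  0.28 -0.46 -0.1  -0.84  1.75] [-7.45 14.1  20.63] [ 4.81  2.99 -0.25] 0.012024268973276003 [ 0.4534 -0.248   0.0916] [179.9758998    4.36114014 -94.06973101]
lever ang -0.9305654308528801 [-0.6  0.  -8. ]
```

The stop is felt: the side force jumped from 4 to 14 N. Easing up, then releasing.

Emit:
drive_tool(moves=[[-0.2, 0, -2, 0, 0, 0, 1], [-0.3, 0, -4, 0, 0, 0, 1], [-0.5, 0, -6, 0, 0, 0, 1], [-0.5, 0, -7, 0, 0, 0, 1], [-0.5, 0, -7, 0, 0, 0, 1]])

```text
t: 29.55
eef_pos: [0.4527, -0.2599, 0.256]
ee_rot: [3.141, 0.076, -1.643]
force: [-2.0, 10.6, 5.1]
width: 0.0116
```

Emit:
drive_tool(moves=[[0, 0, 0, 0, 0, 0, 0], [0, 0, 0, 0, 0, 0, 0], [0, 0, 0, 0, 0, 0, 0], [0, 0, 0, 0, 0, 0, 0], [0, 0, -15, 0, 0, 0, 0], [0, 0, -40, 0, 0, 0, 0], [0, 0, -80, 0, 0, 0, 0], [0, 0, -110, 0, 0, 0, 0], [0, 0, -110, 0, 0, 0, 0]])

```text
t: 30.68
eef_pos: [0.4533, -0.2698, 0.3698]
ee_rot: [-3.134, 0.072, -1.641]
force: [0.1, 0.8, -0.4]
width: 0.0443
```

Run:
```python
from h import *
p,R,s=cur(); print(s['t'],p,s['force'].round(2),s['width'])
f=grab('wrist','w10.png'); W=pts(f)
m=(W[...,2]>.085)&(W[...,2]<.125)&(np.hypot(W[...,0]-.505,W[...,1]+.253)<.09)&(W[...,0]<.485)
P=W[m]; v=cv2.fitLine(P[:,:2].astype(np.float32),cv2.DIST_HUBER,0,.01,.01).ravel()
print(m.sum(),np.percentile(P[:,2],[25,50,75]).round(4),v,np.degrees(np.arctan2(v[1],v[0])),'pred',YAW)
# b lever reference
m=(W[...,2]>.085)&(W[...,2]<.125)&(np.hypot(W[...,0]-.5195,W[...,1]+.125)<.09)&(W[...,0]<.50)
P=W[m]; print('b',m.sum(),np.percentile(P[:,2],[25,50,75]).round(4) if m.sum() else '')
if m.sum(): v=cv2.fitLine(P[:,:2].astype(np.float32),cv2.DIST_HUBER,0,.01,.01).ravel(); print(np.degrees(np.arctan2(v[1],v[0])))
```

```text
30.675 [ 0.45334252 -0.26980951  0.36975468] [ 0.08  0.76 -0.38] 0.04432063332926298
747 [0.1038 0.1044 0.105 ] [ 0.99136657 -0.13111965  0.45546585 -0.24674389] -7.5342975 pred -6.4
b 1039 [0.0984 0.1038 0.1047]
-8.844606
```

Emit:
drive_tool(moves=[[0, 0, -40, 0, 0, 0, 0], [40, 0, -80, 0, 0, 0, 0], [90, 20, -80, 0, 0, 0, 0], [140, 40, -80, 0, 0, 0, 0], [190, 60, -80, 0, 0, 0, 0], [240, 80, -80, 0, 0, 0, 0], [270, 90, -80, 0, 0, 0, 0], [270, 90, -80, 0, 0, 0, 0], [270, 90, -80, 0, 0, 0, 0]])

```text
t: 31.85
eef_pos: [0.3434, -0.5371, 0.425]
ee_rot: [-3.141, 0.075, -1.642]
force: [0.0, 0.1, 0.1]
width: 0.0438
```

Run:
```python
from h import *
p,R,s=cur(); print(s['t'],p,s['force'].round(2))
f=grab('top'); g=grab('scene')
a=cv2.resize(f['img'][40:260,120:412,::-1],(500,377)); b=cv2.resize(g['img'][130:280,230:430,::-1],(500,375))[:,100:400]
cv2.imwrite('pics/fin.png',np.hstack([a[:375],b]))
W=pts(g)
for nm,c in (('a',(.603,-.265)),('b',(.605,-.137)),('c',(.64,.008))):
    D=W[...,:2]-np.array(c); m=(np.hypot(D[...,0],D[...,1])<.05)&(W[...,2]>.2)&(W[...,2]<.26); print(nm,m.sum(),W[m].mean(0).round(3),W[m][:,2].max().round(3))
W=pts(f)
for c,n in((CK,'a'),((.5174,-.125),'b'),((.5319,.0063),'c')):
    D=W[...,:2]-np.array(c); k=(D[...,0]<-.025)&(D[...,0]>-.075)&(np.abs(D[...,1]+.11*D[...,0])<.005)&(W[...,2]>.08)&(W[...,2]<.13)
    print('lever',n,k.sum(),W[k][:,2].mean().round(4) if k.sum() else '')
```

```text
31.85 [ 0.34342399 -0.53714537  0.42497783] [0.03 0.08 0.12]
a 113 [ 0.601 -0.265  0.225] 0.247
b 95 [ 0.592 -0.141  0.224] 0.244
c 82 [0.642 0.013 0.222] 0.244
lever a 67 0.1052
lever b 57 0.1052
lever c 74 0.1059
```

View pics/fin.png

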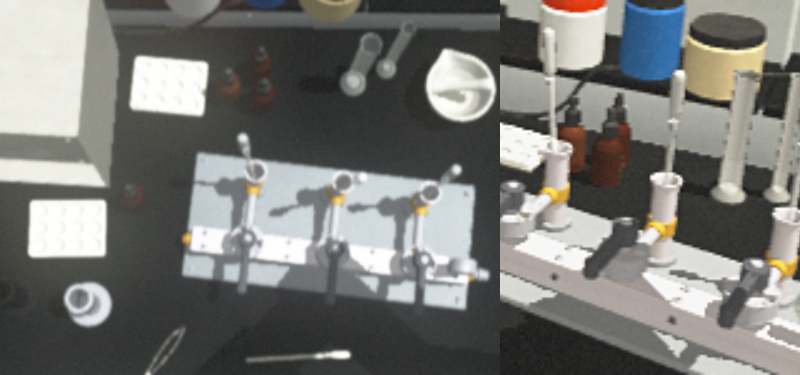

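The final view shows all three levers pointing at the robot with tops level at about 105 mm. Pipette a is in the right tube with its bulb at (452,172). The jar at (85,302) is empty, and the plate, rod, tweezers and bottle are where they were. Handing in.

```bash
python3 -c "
from station import job_done; print(job_done())"
```

```text
the job is handed in; nothing more can be done
None
```

The job is done and handed in. Cock_a, the right station, was shut until it caught. The pipette went from the steel jar into the empty tube, tip down, and was let go at floor contact of about 5 N. The same cock was then turned open again until it caught. It took about 32 s of the 72 s allowed.

**Checks that passed:**
- **Closed:** the lever lay at 83.2° (83.6° expected), with its top at 104.5 mm, so it had sprung up and caught.
- **Reopened:** I felt the stop, and the lever top is back at 104–105 mm, level with levers b and c.
- **Pipettes:** the dried pipette stands in tube a with its top at about 247 mm. Pipette b moved by no more than about 2 mm between readings. Pipette c's bulb read up to about 7 mm different between two cameras, which may be the view rather than movement.
- **Other things:** the jar, spot plate, rod, tweezers and bottle look unmoved in the final picture, judged by eye only. Readings at the end of each move never showed more than about 25 N at the wrist.

**Less certain:**
- **Lever angle:** the reopened lever's fitted angle read −7.5° against −6.4° expected. Untouched lever b read −8.8° by the same method, so I take this as view bias; the catch tolerance is about 3°.
- **Clearance:** by my estimate, the gripper body passed within a few millimetres of pipette b on the first turn. I tilted the tool 4° on the second to gain room.

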